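# Seat a shock damper in its clamp

## Task

Load the shock damper lying on the bench into the two V saddles of the open clamp, its square end caps straddling the saddles. With the clamp still open, press it down firmly until you feel that it has bottomed in both saddles, for the stiff lifter between them may hold it up; then swing the clamp bow over it, fully closed. Leave the other things on the bench where they are.

Things in the scene. Friction and masses are not known exactly. Their poses are not given: they have to be found in the camera images.
- damper_center (a point): Centre (half-way up) of the loose damper: an aluminium tube 46 mm in diameter, 100 mm long between two square dark steel end caps (54 x 54 x 14 mm), with a round boss (22 mm, 10 mm long) on each end; 148 mm overall, about 0.45 kg. It starts lying on its caps on the bench, axis 27 mm up. x along the tube, z up as it lies. It may go in either way round.
- fixture: The clamp's base, fixed to the bench: a dark steel plate 150 x 150 x 12 mm (y from -63 to +87 mm). Origin on the bench under the middle of the seat; x along the seated damper, y towards the hinge, z up. Two hinge posts 94 mm high stand at x = -58 and +58 mm, y = 65 mm. It carries two V saddles, a lifter between them, and the clamp bow.
- seat (a point): Point on the fixture where the damper's centre lies when fully home, 50 mm above the bench; axes as the fixture's. The aluminium V saddles are 14 mm thick, centred 39 mm either side along x, tops 43 mm above the bench, 76 mm wide. Home, the end caps stand outside the saddles with 4 mm play either way; a cap that lands on a saddle holds the damper proud.
- lifter_mid (a point): Fixed point of the fixture, where the lifter stands (it does not show its height): a small black V-shaped rest, 24 x 26 mm, midway between the saddles. It starts anywhere from fully down to 10 mm up and holds the damper up by as much. No spring: it is stiff, sinks only under about 12 N (the damper's weight and about 8 N of push) and stays down.
- clamp (a joint): Angle of the clamp bow, rad: 0 closed, level over the damper; grows as it swings up and over to the fixture's +y side, stop at 2.95. Stiff hinge, stays where left; about 4 N at the handle moves it. Two flat steel arms, 94 mm apart, joined by the handle bar at the end and half-way by a plate whose rubber pad comes to 1 mm above the tube of a seated damper.
- clamp_handle (a point): Middle of the bow's round steel handle bar, 12 mm in diameter, 86 mm free between the arms, parallel to the fixture's x, 150 mm from the hinge axis. Closed, it is 85 mm above the bench and 85 mm on the fixture's -y side; open, on the +y side, 120 to 157 mm up. The bar can turn between fingers that pinch it.
- clamp_hinge (a point): Point on the hinge axis half-way between the posts: 65 mm on the fixture's +y side, 85 mm above the bench. The axis runs along the fixture's x.
- tub: Bystander: black grease tub with a red band, 90 mm in diameter, 100 mm high. Origin under its middle.
- glove_box: Bystander: blue box 120 x 220 x 70 mm high. Origin under its middle.
- screwdriver: Bystander: screwdriver lying on the bench, to the left. x along it, origin under its middle.
- wrench: Bystander: steel wrench lying on the bench, near the robot on the right. x along it, origin under its middle.
- damper: The damper itself: origin under its middle, 27 mm below its centre; axes as at its centre.
Mind the look-alikes: they are no part of the job. Several things have the shape of the fixture; the one meant has the colours described above.

How it is judged:
By the outcome, as a careful person would: the job done as asked, in the order asked, and still so for the second after the job is handed in, with the robot touching nothing.
It also fails if it takes over 61 s, if anything falls off the work surface, if the arm or the gripper's body presses on something with over 40 N, if the wrist force passes 120 N, or if a joint passes its speed limit or range.

## Robot

A 7-joint arm with a two-finger parallel gripper is mounted at the origin on the work surface. World frame = base frame: x ahead of the robot, y to its left, z up, the work surface at z = 0. Lengths are in m, angles in rad, forces in N, time in s.
With the tool pointing down it reaches from about 0.425 to 0.925 m from the base axis. Payload 6.8 kg.
Tool frame: the origin (TCP) lies on the centre line of the jaws, within the pads' length; the fingertips stand 14 mm ahead of it and the grasp point (between the pads) lies 5 mm behind it (bot.finger_overhang is the distance from the TCP to the fingertips, in m); z points along the fingers, y is the line along which they close (so a half turn about z gives the same grasp; the last joint's range is limited). The gripper opens to 85 mm and grips with 20 to 120 N. Pads are 22 mm wide; open, the fingers measure 114 mm over their backs; the gripper's body (76 mm by 85 mm) begins 54 mm behind the grasp point. The pads swing forward as they close: fully open they stand 13 mm farther back than shut.
Start: joints at [1.005, 0.477, 0.022, 1.555, -0.011, 1.109, -0.083], TCP at [0.298, -0.606, 0.207] pointing down, gripper open.
Joint ranges: [-2.96, 2.96], [-0.34, 2.1], [-1.41, 1.46], [0.24, 2.44], [-1.37, 4.51], [0.17, 1.92], [-2.96, 2.96]. Speed limits (rad/s): [2.39, 2.39, 3.14, 3.14, 3.14, 3.14, 3.14].

## Interface

Orientations are given as a unit quaternion [w, x, y, z].
In Python, from station import bot gives the robot as it stands.
- The arm moves only by the shell command python3 -m inch 'ROWS' [OPENING] [FORCE]. ROWS is JSON, a list of rows, each a list of 4 numbers: the shift along the tool's x, y, z in m, then the turn about the tool's z in degrees. A call has 1 to 12 rows; each row shifts and turns the commanded pose from where the row before left it, along the tool's axes as they then stand; what a row does not reach is not made up. A row lasts 1/10 s, in which the tool goes at most 50 mm and 8.59 degrees, less where a joint would pass 70% of its speed; a pose out of reach is approached as far as the arm can. A call is refused whole if a number of a shift passes 0.05 or a number of a turn 8.59, either way. A call with a gripper value outside its range is refused whole. OPENING is the finger opening in m, from 0 to 0.0854, set as the call begins (- or left out, the last holds). The fingers move at their own pace and stop on an object; FORCE is the grip in N (left out, the last holds). Time passes only in rows, so rows that do not move let the fingers close. It gives the time, the measured TCP pose, the force, the opening and the grip force at its end, in the units of the state.
- bot.get_obs(): the state, without advancing time (a new reading comes with each control period).
- bot.read_camera(name): name is "side" or "top"; returns a dict with "color" (400x640x3 uint8, red, green, blue), "mtx" (3x3 intrinsics, pixels), "world_from_camera" (4x4, takes a point from camera to world coordinates). Camera axes: x right, y up, looking along -z (the intrinsics and any distortion apply to the point x, -y, -z); pixel columns grow to the right and rows downward; lengths in m; the calibration is good to about 2 mm. A picture is of the moment at which its call begins. There is no depth.
- bot.hand_in(): hands the job in; it is judged then, once.
The state is a dict: "t": time; "q": joint angles; "joint_vel": joint speeds; "joint_torque": joint torques, N m; "eef_pos": TCP position; "tool_rot": TCP orientation; "contact_force": force on the tool from outside, world axes, zero at the start; "torque": the same for the moment, N m; "gripper_width": opening from 0.0 (shut) to 1.0 (fully open); "grasp_force": force on a finger pad.
Only numpy, scipy, OpenCV 4.12 (cv2) and the standard library are available. Lean on these libraries where they do the work, as an engineer would, in place of code of your own. Each camera call takes 0.05 s, during which the arm holds its last target. There are 200 camera calls.

## Working session

There is one attempt and no reset: what is moved stays moved. The work goes in short steps, Python scripts to look and compute and a shell command to move; the robot and the scene stay as the last step left them, time stands still between calls to the robot, and variables do not carry over. Pictures are saved under pics/ and viewed, at most 12 in all, crops included, and the job is handed in when it is done.

```bash
ls; mkdir -p pics; python3 - <<'E'
from station import bot
import cv2, numpy as np
o=bot.get_obs(); print({k:np.round(v,3) for k,v in o.items()})
for n in("top","side"):
    r=bot.read_camera(n); cv2.imwrite(f"pics/{n}0.png",r["color"][:,:,::-1]); print(n,r["mtx"].round(1).tolist(),r["world_from_camera"].round(3).tolist(), r.keys())
E
```

```text
pics
{'t': np.float64(0.0), 'q': array([ 1.005,  0.478,  0.022,  1.556, -0.012,  1.109, -0.083]), 'joint_vel': array([ 0.001,  0.001, -0.   ,  0.001,  0.001, -0.001,  0.   ]), 'joint_torque': array([-0.0000e+00, -5.9645e+01,  1.6080e+00, -2.8120e+01,  1.2000e-02,
        9.0000e-03, -0.0000e+00]), 'eef_pos': array([ 0.298, -0.605,  0.206]), 'tool_rot': array([-0.001,  0.974,  0.227, -0.   ]), 'contact_force': array([-0.415,  0.123, -0.46 ]), 'torque': array([ 0.047, -0.011, -0.064]), 'grasp_force': np.float64(0.0), 'gripper_width': np.float64(1.0)}
top [[389.0, 0.0, 315.9], [0.0, 389.0, 196.1], [0.0, 0.0, 1.0]] [[-0.004, 0.998, -0.057, 0.44], [-1.0, -0.006, -0.023, 0.04], [-0.023, 0.057, 0.998, 1.018], [0.0, 0.0, 0.0, 1.0]] dict_keys(['color', 'mtx', 'world_from_camera'])
side [[418.1, 0.0, 322.8], [0.0, 418.1, 199.1], [0.0, 0.0, 1.0]] [[-0.957, 0.128, -0.259, 0.162], [-0.288, -0.496, 0.819, 1.113], [-0.024, 0.859, 0.512, 0.726], [0.0, 0.0, 0.0, 1.0]] dict_keys(['color', 'mtx', 'world_from_camera'])
```

View pics/top0.png

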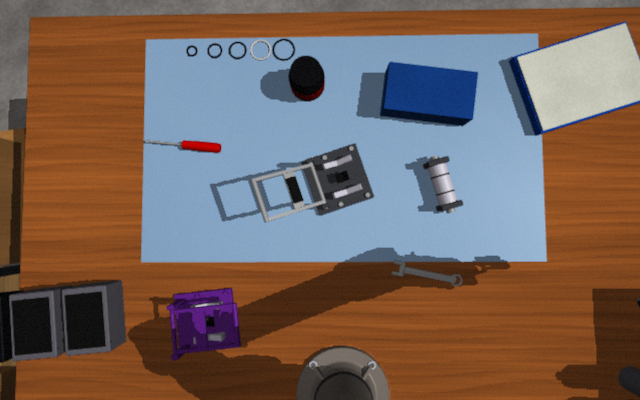

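View pics/side0.png

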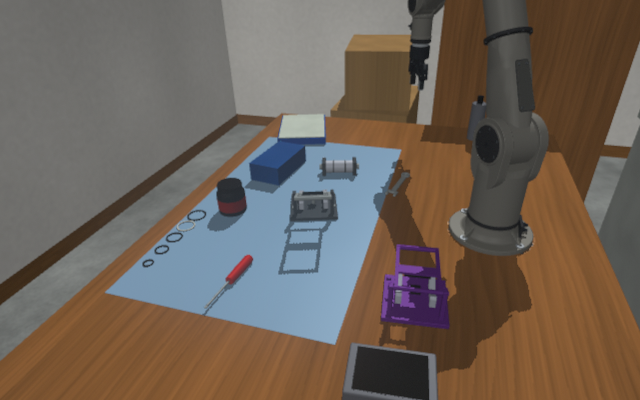

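The top view shows the damper at about (441,184), the real fixture at about (340,180) with its bow open to the left (handle near (262,195)), and the purple look-alike at (205,320). I'll take closer crops to get the details.

```bash
python3 - <<'E'
import cv2, numpy as np
a=cv2.imread("pics/top0.png")[130:230,240:480]; b=cv2.imread("pics/side0.png")[150:280,270:370]
a=cv2.resize(a,None,fx=3.3,fy=3.3,interpolation=cv2.INTER_CUBIC); cv2.imwrite("pics/c1.png",a)
E
```

```text
(no output)
```

View pics/c1.png

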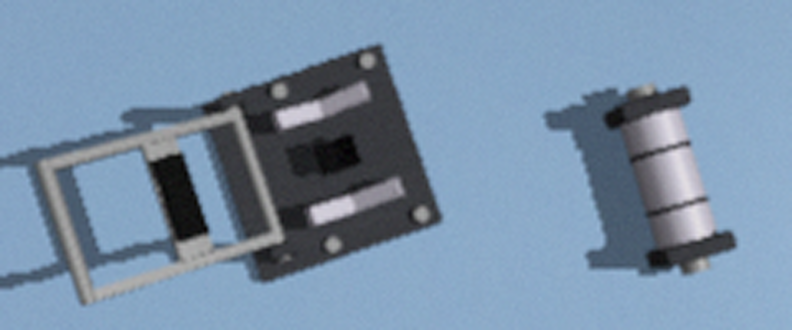

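The crop shows the plate corners at crop (380,45), (440,220), (262,282) and (205,100). The handle bar runs from (42,162) to (88,300), and the damper axis from (640,90) to (695,265). Next I measure by masks.

```bash
cat > h.py <<'E'
import cv2, numpy as np
from station import bot
def ray(r,u,v):
    K=r["mtx"];T=r["world_from_camera"]
    d=T[:3,:3]@np.array([(u-K[0,2])/K[0,0],-(v-K[1,2])/K[1,1],-1.]); return T[:3,3],d/np.linalg.norm(d)
def plane(r,u,v,z):
    p,d=ray(r,u,v); return p+d*(z-p[2])/d[2]
def proj(r,P):
    T=r["world_from_camera"];K=r["mtx"];c=T[:3,:3].T@(np.asarray(P)-T[:3,3])
    return np.array([K[0,2]+K[0,0]*c[0]/-c[2],K[1,2]+K[1,1]*c[1]/c[2]])
def tool():
    o=bot.get_obs();w,x,y,z=o["tool_rot"]
    from scipy.spatial.transform import Rotation as R
    return o,R.from_quat([x,y,z,w]).as_matrix()
E
python3 - <<'E'
from h import *
r=bot.read_camera("top"); im=r["color"]; hsv=cv2.cvtColor(im,cv2.COLOR_RGB2HSV)
S,V=hsv[...,1].astype(int),hsv[...,2].astype(int)
def box(u0,u1,v0,v1):
    m=np.zeros(V.shape,bool); m[v0:v1,u0:u1]=1; return m
# damper tube: bright, low saturation
m=(box(415,470,150,220)&(V>105)&(S<60)); m=cv2.morphologyEx(m.astype(np.uint8),cv2.MORPH_OPEN,np.ones((3,3)))
ys,xs=np.nonzero(m); 
dk=box(415,470,150,220)&(V<85)&(S<110); n,l,st,ce=cv2.connectedComponentsWithStats(dk.astype(np.uint8))
print("dark",[(st[i].tolist(),ce[i].round(1).tolist()) for i in range(1,n) if st[i][4]>15])
(c,sz,a)=cv2.minAreaRect(np.c_[xs,ys].astype(np.float32)); print("tube",c,sz,a,xs.mean(),ys.mean())
print("tube ctr",plane(r,*c,.027).round(4),plane(r,xs.mean(),ys.mean(),.027).round(4))
w=np.array([plane(r,x,y,.027)[:2] for x,y in zip(xs,ys)]);e,ev=np.linalg.eigh(np.cov(w.T));print("tube dir deg",np.degrees(np.arctan2(ev[1,1],ev[0,1])),e)
# plate
pm=box(295,380,138,222)&(V<90)&(S<110)
pm=cv2.morphologyEx(pm.astype(np.uint8),cv2.MORPH_OPEN,np.ones((3,3)))
cs=max(cv2.findContours(pm,cv2.RETR_EXTERNAL,cv2.CHAIN_APPROX_NONE)[0],key=cv2.contourArea)
rc=cv2.minAreaRect(cs); b=cv2.boxPoints(rc); print("plate",rc); 
W=np.array([plane(r,*q,.012)[:2] for q in b]);print(W.round(4).tolist(),W.mean(0), np.linalg.norm(W-np.roll(W,1,0),axis=1))
# hand corners
H=np.array([plane(r,240+x/3.3,130+y/3.3,.012)[:2] for x,y in[(380,45),(440,220),(262,282),(205,100)]]);print(H.round(4).tolist(),H.mean(0),np.linalg.norm(H-np.roll(H,1,0),axis=1))
d=H[0]-H[1];print("fix x deg",np.degrees(np.arctan2(d[1],d[0])))
B=np.array([plane(r,240+x/3.3,130+y/3.3,.014)[:2] for x,y in[(280,90),(368,62),(422,214),(333,245)]]);print("bolts",B.round(4).tolist(),B.mean(0))
s=bot.read_camera("side")["color"][150:290,270:360]
cv2.imwrite("pics/c2.png",cv2.resize(s[:,:,::-1],None,fx=4,fy=4,interpolation=cv2.INTER_CUBIC))
E
```

```text
dark [([423, 157, 26, 18, 163], [434.1, 162.5]), ([431, 176, 7, 4, 17], [433.2, 177.1]), ([433, 182, 10, 15, 28], [436.5, 191.0]), ([436, 201, 26, 11, 157], [447.4, 205.8])]
tube (444.374267578125, 183.23509216308594) (59.48051834106445, 15.428393363952637) 73.1416015625 444.5081967213115 183.33934426229507
tube ctr [ 0.5269 -0.2636  0.027 ] [ 0.5267 -0.264   0.027 ]
tube dir deg -164.29182294324718 [0.0001111  0.00112976]
plate ((336.85003662109375, 179.04998779296875), (56.920989990234375, 57.23721694946289), 71.56505584716797)
[[0.5886, 0.1024], [0.635, -0.0394], [0.4938, -0.0844], [0.4477, 0.0561]] [0.54125043 0.0086679 ] [0.14827706 0.149187   0.1481977  0.14785871]
[[0.6333, -0.0398], [0.4946, -0.0853], [0.4468, 0.0543], [0.5906, 0.0987]] [0.54133048 0.00698027] [0.14487301 0.14593704 0.14755269 0.15053926]
fix x deg 18.156059537464326
bolts [[0.5978, 0.0394], [0.6195, -0.0301], [0.4993, -0.071], [0.4754, -0.0014]] [ 0.54799319 -0.01577892]
```

View pics/c2.png

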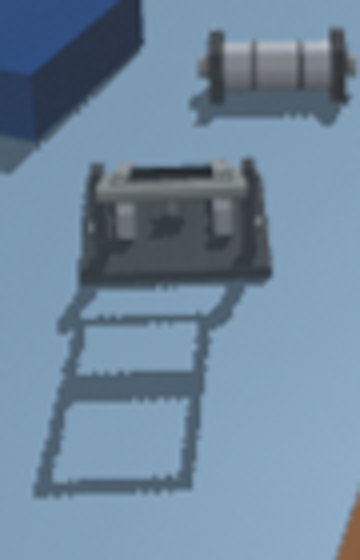

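The side crop shows the bow nearly edge-on. Its handle bar spans crop (98,192) to (235,190), mid pixel about (311.6,197.7), and the damper is upright on its caps at about (339,167). I'll triangulate the handle and work out the grasp pose.

```bash
python3 - <<'E'
from h import *
t=bot.read_camera("top");s=bot.read_camera("side")
def tri(a,b):
    p,d=ray(t,*a);q,e=ray(s,*b);k=np.linalg.lstsq(np.c_[d,-e],q-p,rcond=None)[0];A=p+d*k[0];B=q+e*k[1];return (A+B)/2,np.linalg.norm(A-B)
print("handle",tri((259.7,200),(311.6,197.7)))
a,b=plane(t,434.1,162.5,.045),plane(t,447.4,205.8,.045);print("caps",(a+b)/2,np.degrees(np.arctan2(*(a-b)[[1,0]])),np.linalg.norm(a-b))
for u,v in((442.9,183.7),):print("tube",plane(t,u,v,.027))
for z in(.12,.14,.157):print(z,plane(t,259.7,200,z).round(4))
th=np.radians(17.8);X=np.array([np.cos(th),np.sin(th)]);Y=np.array([-X[1],X[0]]);seat=np.array([.545,-.0027])
print("handle pred dist", [(ang,seat+Y*(.065+.15*np.cos(ang)),.085+.15*np.sin(ang)) for ang in(.24,.35,.5)])
o,R=tool();print(R.round(3))
# tube profile across, side-camera cross-check
m=s["color"][150:190,315:365]; hsv=cv2.cvtColor(m,cv2.COLOR_RGB2HSV); k=(hsv[...,1]<45)&(hsv[...,2]>100)
ys,xs=np.nonzero(k);c=(315+(xs.min()+xs.max())/2,150+ys.mean());print("side",c,xs.min(),xs.max(),ys.min(),ys.max());print(tri((442.9,183.7),c))
E
```

```text
handle (array([0.48415733, 0.18749209, 0.14731129]), np.float64(0.00620590299898297))
caps [ 0.52331849 -0.24904567  0.045     ] 15.696801919532957 0.11271819891354214
tube [ 0.52577946 -0.25989767  0.027     ]
0.12 [0.4825 0.1912 0.12  ]
0.14 [0.4815 0.1878 0.14  ]
0.157 [0.4807 0.185  0.157 ]
handle pred dist [(0.24, array([0.48058979, 0.19791433]), np.float64(0.12065539396407018)), (0.35, array([0.48205553, 0.19334907]), np.float64(0.1364346711183177)), (0.5, array([0.48488887, 0.18452423]), np.float64(0.15691383079063045))]
[[ 0.897  0.442 -0.   ]
 [ 0.442 -0.897  0.001]
 [-0.    -0.001 -1.   ]]
side (np.float64(339.0), np.float64(165.0071942446043)) 5 43 10 21
(array([ 0.52744319, -0.25910498,  0.02809673]), np.float64(0.0036362079163814363))
```

```bash
python3 -m inch '[[0.0358,-0.0211,0,0],[0.0358,-0.0211,0,0],[0.0358,-0.0211,0,0],[0.0358,-0.0211,0,0],[0.0358,-0.0211,0,0],[0.0358,-0.0211,0,0],[0.0358,-0.0211,0,0],[0.0358,-0.0211,0,0],[0.0358,-0.0211,0,0],[0.0358,-0.0211,0,0],[0,0,0,5.1],[0,0,0,5.1]]' 0.0854 60
```

```text
t: 1.5
eef_pos: [0.5272, -0.256, 0.2069]
tool_rot: [-0.0, 0.99, 0.139, 0.0]
contact_force: [-0.9, -1.0, -0.3]
gripper_width: 1.001
grasp_force: 0.0
```

```bash
python3 -m inch '[[0,0,0,0],[0,0,0,0]]'; python3 - <<'E'
from h import *
o,R=tool();print(R.round(3));d=np.array([.5255,-.259,.1])-o["eef_pos"];print("tool shift",(R.T@d).round(4))
t=bot.read_camera("top");cv2.imwrite("pics/t2.png",cv2.resize(t["color"][120:240,380:520,::-1],None,fx=4,fy=4,interpolation=cv2.INTER_CUBIC))
E
```

```text
t: 1.7
eef_pos: [0.5261, -0.2582, 0.2069]
tool_rot: [0.0, 0.99, 0.14, -0.0]
contact_force: [-0.2, -0.2, -0.3]
gripper_width: 0.999
grasp_force: 0.0
[[ 0.961  0.278 -0.   ]
 [ 0.278 -0.961 -0.   ]
 [-0.     0.    -1.   ]]
tool shift [-0.0008  0.0006  0.1069]
```

View pics/t2.png

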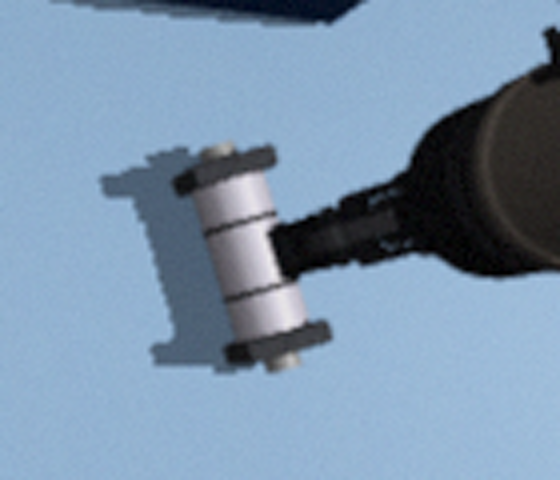

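The gripper is square to the damper and centred between its two bands (crop (250,255)), so I descend and grip.

```bash
python3 -m inch '[[0,0,0.03,0],[0,0,0.035,0],[0,0,0.035,0],[0,0,0.035,0],[0,0,0.025,0],[0,0,0.015,0],[0,0,0.01,0],[0,0,0,0],[0,0,0,0]]' && python3 -m inch '[[0,0,0,0],[0,0,0,0],[0,0,0,0],[0,0,0,0],[0,0,0,0],[0,0,0,0],[0,0,0,0],[0,0,0,0]]' 0.03 70
```

```text
t: 2.65
eef_pos: [0.527, -0.2584, 0.0228]
tool_rot: [0.0, 0.99, 0.139, 0.001]
contact_force: [-0.3, 0.6, 0.4]
gripper_width: 0.997
grasp_force: 0.0
t: 3.45
eef_pos: [0.5262, -0.258, 0.0219]
tool_rot: [-0.0, 0.99, 0.139, -0.0]
contact_force: [0.8, 0.0, -0.7]
gripper_width: 0.35
grasp_force: 0.0
```

```bash
python3 - <<'E'
from h import *
t=bot.read_camera("top")["color"][120:240,380:500,::-1];s=bot.read_camera("side")["color"][100:220,280:400,::-1]
cv2.imwrite("pics/t3.png",cv2.resize(np.hstack([t,s]),None,fx=3.3,fy=3.3,interpolation=cv2.INTER_CUBIC)); print(tool()[0])
E
```

```text
{'t': 3.55, 'q': array([ 0.41624512,  0.56714868, -0.08722674,  1.90385455,  0.07511474,
        0.67372967, -1.00718376]), 'joint_vel': array([ 6.14250021e-04,  1.60698299e-04,  6.30883392e-05, -6.14171990e-04,
       -7.20019332e-04,  7.15037533e-04, -3.91644050e-04]), 'joint_torque': array([-1.88548554e-03, -5.65571094e+01,  1.04091468e-01, -1.95587271e+01,
        8.62282875e-03,  1.87408179e-03,  3.17370382e-05]), 'eef_pos': array([ 0.52621474, -0.25802792,  0.02187571]), 'tool_rot': array([-6.59220284e-07,  9.90234233e-01,  1.39413640e-01, -2.18045799e-05]), 'contact_force': array([0.43601007, 0.1915378 , 0.65460226]), 'torque': array([ 0.00550978,  0.02476439, -0.03090331]), 'grasp_force': 0.0, 'gripper_width': 0.35139920341415865}
```

View pics/t3.png

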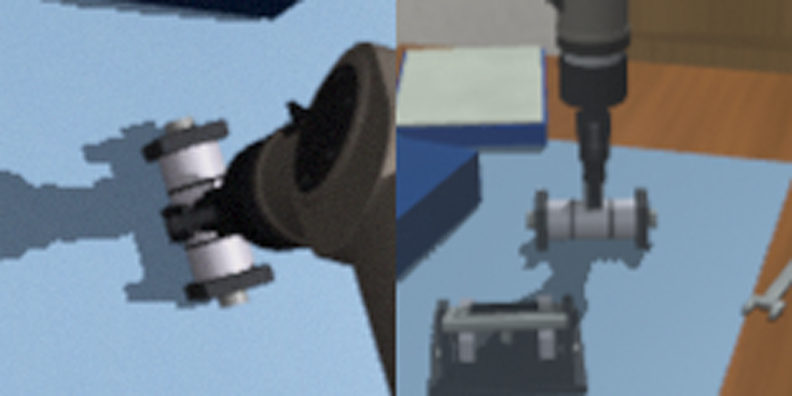

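The damper hasn't moved, yet the fingers closed to 30 mm with no grip force. I'll project where the fingertips should appear in both views and compare with the pictures.

```bash
python3 - <<'E'
from h import *
o,R=tool();p=o["eef_pos"]
t=bot.read_camera("top");s=bot.read_camera("side")
for y in(-.025,.025):
  for z in(.014,-.005,-.03,-.05):
    P=p+R@[0,y,z]; a=proj(t,P);b=proj(s,P); print(y,z,P.round(3),"top crop",((a-[380,120])*3.3).round(),"side crop",((b-[280,100])*3.3+[396,0]).round())
# finger mask tips
for n,r,(u0,u1,v0,v1) in(("top",t,(425,450,170,200)),("side",s,(330,350,140,175))):
  V=cv2.cvtColor(r["color"],cv2.COLOR_RGB2HSV)[...,2]; m=V[v0:v1,u0:u1]<70; print(n); print("\n".join("".join("#" if k else "." for k in q) for q in m))
E
```

```text
-0.025 0.014 [ 0.519 -0.234  0.008] top crop [167. 221.] side crop [594. 241.]
-0.025 -0.005 [ 0.519 -0.234  0.027] top crop [174. 219.] side crop [594. 226.]
-0.025 -0.03 [ 0.519 -0.234  0.052] top crop [183. 216.] side crop [594. 206.]
-0.025 -0.05 [ 0.519 -0.234  0.072] top crop [191. 214.] side crop [593. 189.]
0.025 0.014 [ 0.533 -0.282  0.008] top crop [228. 203.] side crop [593. 221.]
0.025 -0.005 [ 0.533 -0.282  0.027] top crop [236. 201.] side crop [593. 206.]
0.025 -0.03 [ 0.533 -0.282  0.052] top crop [247. 197.] side crop [593. 187.]
0.025 -0.05 [ 0.533 -0.282  0.072] top crop [256. 195.] side crop [592. 171.]
top
.........................
........................#
........................#
.......................##
.................###..###
..............###.....###
..........####........###
.......####........######
......##.........########
................#########
...............##########
.............############
......###################
....#####################
....#####################
....#####################
.....####################
.....###################
[... 353 characters left out ...]
##.....
......########......
......########......
......########......
......########......
......########......
......########......
.......######.......
.......######.......
.......######.......
.......######.......
.......######.......
.......######.......
.......######.......
........####........
........####........
........####........
........####........
........####........
........####........
........####........
........####........
....................
....................
....................
....................
....................
....................
....................
....................
....................
....................
....................
....................
```

```bash
python3 - <<'E'
from h import *
a=cv2.imread("pics/side0.png").astype(int);s=bot.read_camera("side")["color"][:,:,::-1];t=bot.read_camera("top")["color"][:,:,::-1]
print("side diff");d=np.abs(s-a).max(2)[150:185,325:356];print("\n".join(f"{150+i} "+"".join("#" if k>40 else "+" if k>15 else "." for k in q) for i,q in enumerate(d)))
d=np.abs(t-cv2.imread("pics/top0.png").astype(int)).max(2)[165:205,415:465];print("top diff");print("\n".join(f"{165+i} "+"".join("#" if k>40 else "+" if k>15 else "." for k in q) for i,q in enumerate(d)))
f=cv2.resize(s[150:185,320:360].astype(np.uint8),None,fx=14,fy=14,interpolation=cv2.INTER_NEAREST);cv2.imwrite("pics/s4.png",f)
E
```

```text
side diff
150 ...........########............
151 ...........########............
152 ...........########+...........
153 ...........########............
154 ...........########............
155 ...........+######+............
156 ...........+######.............
157 ...........+######.............
158 ...........+######.............
159 ...........+######.............
160 .........++#######.............
161 .......+##########+............
162 ......+#+#########.............
163 ......++.+++#####+.............
164 .............++................
165 ...............................
166 ...............................
167 ...............................
168 ...............................
169 ...............................
170 ...............................
171 ...............................
172 ...............................
173 ...............................
174 ...............................
175 ...............................
176 ...............................
177 ...............................
178 ...............................
179 .+++++++++++++.................
180 .+####
[... 1678 characters left out ...]
......+#####+.....+....+.++.############
193 +.++++....+.....++##+.........+.+...++.+##########
194 +..+++.........................+++....++.+########
195 .++++......+...+............+++++++..+...+.+######
196 +++.+..+......+.............+.++.+...++++...+..+##
197 ...+.++....+................+++.++++..+.+++++++...
198 ++.+.+++....+................+++.+.+.++++++.++++++
199 ..+++.........+..+.............+++++...++++..+++..
200 +++..++......................+.+++++....++.....++.
201 ..++.+++........................++.+.+............
202 +..+.+++.......................+.+++++..........++
203 ++++++....+...............+......................+
204 +.+.++++.....+..................................+.
```

View pics/s4.png

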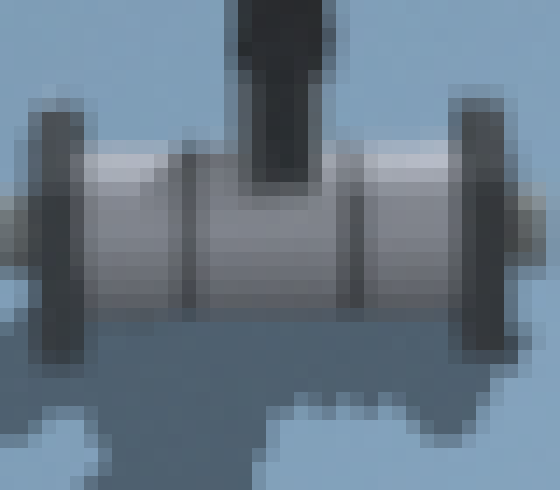

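The close-up shows the fingertips just over the top of the tube, ending at about row 163. So the tips are higher than the reported pose implies, and I'll triangulate them.

```bash
python3 - <<'E'
from h import *
t=bot.read_camera("top");s=bot.read_camera("side");print("overhang",bot.finger_overhang,[k for k in dir(bot) if k[0]!="_"])
for a in((430,185.5),(433,185.5),(436,184.5)):
    p,d=ray(t,*a);q,e=ray(s,340,163.5);k=np.linalg.lstsq(np.c_[d,-e],q-p,rcond=None)[0];A=p+d*k[0];B=q+e*k[1];print(a,((A+B)/2).round(4),np.linalg.norm(A-B).round(4))
E
```

```text
overhang 0.014 ['PlanningError', 'finger_overhang', 'get_obs', 'hand_in', 'read_camera']
(430, 185.5) [ 0.5173 -0.2205  0.0539] 0.004
(433, 185.5) [ 0.5185 -0.2288  0.0498] 0.0021
(436, 184.5) [ 0.521  -0.2375  0.0453] 0.0026
```

```bash
python3 - <<'E'
from h import *
s=bot.read_camera("side");
print("pred initial tip side",proj(s,[.298,-.606,.192]),"pred if +42mm",proj(s,[.298,-.606,.234]))
a=cv2.imread("pics/side0.png");V=cv2.cvtColor(a,cv2.COLOR_BGR2HSV)[...,2][50:110,400:445]
print("\n".join(f"{50+i} "+"".join("#" if k<70 else "." for k in q) for i,q in enumerate(V) if i%2==0))
E
python3 -m inch '[[0,0,0,0],[0,0,0,0],[0,0,0,0],[0,0,0,0],[0,0,0,0],[0,0,0,0]]' 0.0854 70
```

```text
pred initial tip side [415.06186801  98.72046529] pred if +42mm [415.98573933  88.54733237]
50 ..........###################................
52 .........####################................
54 .........####################................
56 .........####################................
58 ..........#################..................
60 .........###############.....................
62 .........###############.....................
64 .........################....................
66 .........###################.................
68 ........####################.................
70 ........####################.................
72 ..........#################..................
74 ..........#####..##########..................
76 ..........######..#########..................
78 ..........#####....########..................
80 ..........#####....#####.....................
82 ..........#####....#####.....................
84 ...................#####.....................
86 ...................####......................
88 ...................####......................
90 .............................................
92 .............................................
94 ..................#..........................
96 .................#...........................
98 ................##...........................
100 ...............###...........................
102 ..............####...........................
104 .............#####...........................
106 .............####............................
108 ............#####............................
t: 4.5
eef_pos: [0.5263, -0.2581, 0.0219]
tool_rot: [0.0, 0.99, 0.139, 0.0]
contact_force: [0.3, 0.5, 0.3]
gripper_width: 0.998
grasp_force: 0.0
```

The initial picture shows the same thing: the tips sit about 40 mm higher than the reported pose predicts. So the z reading is biased by roughly that much. I'll descend in guarded steps.

```bash
python3 -m inch '[[0,0,0.01,0],[0,0,0.01,0],[0,0,0.008,0],[0,0,0,0],[0,0,0,0]]' && python3 - <<'E'
from h import *
a=cv2.imread("pics/side0.png").astype(int);s=bot.read_camera("side")["color"][:,:,::-1]
d=np.abs(s-a).max(2)[145:182,325:356];print("\n".join(f"{145+i} "+"".join("#" if k>40 else "+" if k>15 else "." for k in q) for i,q in enumerate(d)))
E
```

```text
t: 5.0
eef_pos: [0.5259, -0.2579, -0.0066]
tool_rot: [-0.0, 0.99, 0.139, -0.0]
contact_force: [0.4, -0.9, 0.6]
gripper_width: 1.0
grasp_force: 0.0
145 .........###########+..........
146 .........###########+..........
147 .........###########+..........
148 .........+##########+..........
149 ..........##########+..........
150 ..........##########...........
151 ..........##########...........
152 ..........##########...........
153 ..........##########...........
154 ..........##########...........
155 ..........#########+...........
156 ...........########+...........
157 ...........+#######............
158 ...........+#######+...........
159 ...........########+...........
160 ......++++#########+...........
161 ......#############+...........
162 .....+##+##########+...........
163 ......++.+++######.............
164 ............+#####.............
165 ............+#####.............
166 ............+#####.............
167 ............+#####.............
168 .............####+.............
169 .............####+.............
170 .............+++++.............
171 ...............................
172 ...............................
173 ...............................
174 ...............................
175 ...............................
176 ...............................
177 ...............................
178 ...............................
179 ...++++++++++..................
180 ...##########+.................
181 ...##########+++...............
```

```bash
python3 -m inch '[[0,0,0.006,0],[0,0,0.006,0],[0,0,0.002,0],[0,0,0,0]]' && python3 -m inch '[[0,0,0,0],[0,0,0,0],[0,0,0,0],[0,0,0,0],[0,0,0,0],[0,0,0,0],[0,0,0,0],[0,0,0,0]]' 0.03 80
```

```text
t: 5.45
eef_pos: [0.5259, -0.2578, -0.0206]
tool_rot: [-0.0, 0.99, 0.139, -0.0]
contact_force: [-0.2, 0.4, 0.9]
gripper_width: 1.002
grasp_force: 0.0
t: 6.25
eef_pos: [0.5265, -0.2579, -0.0195]
tool_rot: [0.0, 0.99, 0.139, 0.0]
contact_force: [-1.1, 0.3, 5.6]
gripper_width: 0.519
grasp_force: 81.2
```

It's gripped at about 45 mm with 81 N. I lift and carry it over the seat.

```bash
python3 -m inch '[[0,0,-0.01,0],[0,0,-0.025,0],[0,0,-0.03,0],[0,0,-0.03,0],[0,0,-0.01,0],[0,0,0,0]]' && python3 -m inch '[[0.005,-0.015,0,0],[0.0094,-0.025,0,0],[0.0094,-0.025,0,0],[0.0094,-0.025,0,0],[0.0094,-0.025,0,0],[0.0094,-0.025,0,0],[0.0094,-0.025,0,0],[0.0094,-0.025,0,0],[0.0094,-0.025,0,0],[0.0087,-0.025,0,0],[0,0,0,-1.7],[0,0,0,0]]' && python3 -m inch '[[0,0,0,0],[0,0,0,0],[0,0,0,0]]' && python3 - <<'E'
from h import *
t=bot.read_camera("top")["color"][110:240,290:430,::-1];s=bot.read_camera("side")["color"][110:240,260:400,::-1]
cv2.imwrite("pics/t5.png",cv2.resize(np.hstack([t,s]),None,fx=2.8,fy=2.8,interpolation=cv2.INTER_CUBIC))
o,R=tool();print(R.round(3))
E
```

```text
t: 6.85
eef_pos: [0.5269, -0.2584, 0.0861]
tool_rot: [0.001, 0.99, 0.139, 0.001]
contact_force: [0.3, -0.4, -5.9]
gripper_width: 0.517
grasp_force: 82.8
t: 8.05
eef_pos: [0.5438, -0.0013, 0.0832]
tool_rot: [-0.0, 0.988, 0.156, -0.002]
contact_force: [-0.8, -1.0, -5.5]
gripper_width: 0.519
grasp_force: 82.8
t: 8.35
eef_pos: [0.5451, -0.0038, 0.0846]
tool_rot: [0.0, 0.988, 0.153, -0.0]
contact_force: [-0.7, 1.3, -4.7]
gripper_width: 0.518
grasp_force: 82.8
[[ 0.953  0.303 -0.   ]
 [ 0.303 -0.953 -0.   ]
 [-0.     0.    -1.   ]]
```

View pics/t5.png

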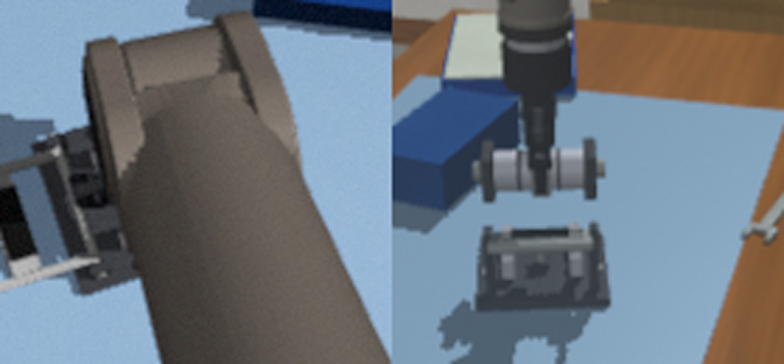

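The damper is held level above the fixture (side crop: caps at x≈487 and 594, finger at 540). The side camera's columns run along the fixture's x, so I use them to check the axial alignment.

```bash
python3 - <<'E'
from h import *
s=bot.read_camera("side");im=s["color"];a=cv2.imread("pics/side0.png")[:,:,::-1]
def V(i):return cv2.cvtColor(np.ascontiguousarray(i),cv2.COLOR_RGB2HSV)
o,R=tool();c=o["eef_pos"]+[0,0,.0465]
X=R[:,0]
print("pred damper ctr",proj(s,c),"caps",proj(s,c+.05*X+[0,0,0]),proj(s,c-.05*X),"end",proj(s,c+.064*X),proj(s,c-.064*X))
h=V(im);r=int(proj(s,c)[1])
for row in(r-2,r,r+2,r+4):print(row,"".join("#" if v<75 else "o" if sa<60 else "." for v,sa in zip(h[row,285:345,2],h[row,285:345,1])))
h0=V(a);th=np.radians(17.8);X=np.array([np.cos(th),np.sin(th),0]);Y=np.array([-X[1],X[0],0]);S=np.array([.545,-.0027,0])
for sx in(-39,39):print("saddle pred",sx,proj(s,S+sx/1000*X+[0,0,.043]+.03*Y))
print("plate +y edge pred",[proj(s,S+k*X+.087*Y+[0,0,.012]).round(1) for k in(-.075,.075)])
for row in range(198,222,2):print(row,"".join("#" if v<75 else "o" if (sa<70 and v>110) else "." for v,sa in zip(h0[row,285:345,2],h0[row,285:345,1])))
E
```

```text
pred damper ctr [313.09336022 169.75232159] caps [297.23065731 170.20409625] [328.95428215 169.30059766] end [292.7887813  170.33060225] [333.39502118 169.17412405]
167 ###..oo###oooooooooooooo########oooooooooooo####ooo.........
169 ###.ooo####ooooooooooooo########oooooooooooo####ooo.........
171 ###.ooo####ooooooooooooooo####oooooooooooooo####ooo.........
173 ###.ooo####ooooooooooooooo####oooooooooooooo####............
saddle pred -39 [326.32251415 198.4610858 ]
saddle pred 39 [301.92880976 199.18552121]
plate +y edge pred [array([338.5, 216. ]), array([290.4, 217.4])]
198 ......o........................................##.o.........
200 ......o.#...........................##ooooo..####...........
202 ........###.#.ooooo.................##.oooo..####...........
204 ........####...ooo.......#####.......#.oooo...##.o.o........
206 .......o.###.#.ooo.....########......#.oooo...##...o........
208 .........###.#.ooo.....######........#........###...........
210 .........#########...................#####....###...........
212 .....o...########.....................#.......###...........
214 .....o...###................................#####...o.......
216 .......####................................#####............
218 ......#####......###################################........
220 ......####..................................................
```

Axial alignment agrees to within about 1 mm. I lower to just above the saddles, then continue in small steps.

```bash
python3 -m inch '[[0,0,0.015,0],[0,0,0.02,0],[0,0,0.015,0],[0,0,0.01,0],[0,0,0.005,0],[0,0,0,0],[0,0,0,0]]' && python3 -m inch '[[0,0,0.002,0],[0,0,0.002,0],[0,0,0,0]]'
```

```text
t: 9.2
eef_pos: [0.546, -0.0028, 0.0205]
tool_rot: [0.0, 0.988, 0.154, 0.001]
contact_force: [0.6, -0.4, -4.9]
gripper_width: 0.516
grasp_force: 82.9
t: 9.5
eef_pos: [0.5454, -0.0028, 0.0159]
tool_rot: [0.0, 0.988, 0.154, 0.0]
contact_force: [0.0, -0.0, -5.3]
gripper_width: 0.518
grasp_force: 82.9
```

```bash
python3 -m inch '[[0,0,0.002,0],[0,0,0.001,0],[0,0,0,0]]'; python3 -m inch '[[0,0,0.002,0],[0,0,0.001,0],[0,0,0,0]]'
```

```text
t: 9.8
eef_pos: [0.5454, -0.0028, 0.0128]
tool_rot: [0.0, 0.988, 0.154, -0.0]
contact_force: [0.8, -0.6, -5.2]
gripper_width: 0.517
grasp_force: 82.9
t: 10.1
eef_pos: [0.5457, -0.0028, 0.0106]
tool_rot: [0.0, 0.988, 0.154, 0.0]
contact_force: [-2.3, -0.6, 3.7]
gripper_width: 0.518
grasp_force: 83.9
```

It made contact about 7–8 mm above home, which suggests the lifter. I keep pressing in small steps.

```bash
python3 -m inch '[[0,0,0.001,0],[0,0,0.001,0],[0,0,0,0]]'; python3 -m inch '[[0,0,0.001,0],[0,0,0.001,0],[0,0,0,0]]';python3 -m inch '[[0,0,0.001,0],[0,0,0.001,0],[0,0,0,0]]'
```

```text
t: 10.4
eef_pos: [0.5457, -0.0028, 0.0086]
tool_rot: [0.0, 0.988, 0.154, 0.0]
contact_force: [-2.4, -0.2, 4.0]
gripper_width: 0.515
grasp_force: 84.0
t: 10.7
eef_pos: [0.5457, -0.0029, 0.0066]
tool_rot: [0.0, 0.988, 0.154, 0.0]
contact_force: [-2.6, -0.7, 5.5]
gripper_width: 0.516
grasp_force: 84.0
t: 11.0
eef_pos: [0.5457, -0.0028, 0.0046]
tool_rot: [0.0, 0.988, 0.154, 0.0]
contact_force: [-1.8, -0.3, 5.2]
gripper_width: 0.518
grasp_force: 84.0
```

The lifter is sinking under a constant force of about 10 N above the hanging load. I carry on until the force rises.

```bash
python3 -m inch '[[0,0,0.001,0],[0,0,0.001,0],[0,0,0,0]]'; python3 -m inch '[[0,0,0.001,0],[0,0,0.0005,0],[0,0,0,0]]'
```

```text
t: 11.3
eef_pos: [0.5458, -0.0029, 0.0038]
tool_rot: [0.0, 0.988, 0.154, 0.0]
contact_force: [-6.8, -0.3, 18.6]
gripper_width: 0.52
grasp_force: 85.7
t: 11.6
eef_pos: [0.5458, -0.0029, 0.0036]
tool_rot: [0.0, 0.988, 0.154, 0.0]
contact_force: [-13.0, -0.6, 32.7]
gripper_width: 0.516
grasp_force: 87.0
```

It bottomed at a reading of 0.0037, where the force rose steeply to 33 N. I release, rise, close the fingers and press once more from above to confirm it has bottomed in both saddles.

```bash
python3 -m inch '[[0,0,-0.0015,0],[0,0,0,0],[0,0,0,0],[0,0,0,0],[0,0,0,0]]' 0.066 && python3 -m inch '[[0,0,-0.01,0],[0,0,-0.03,0],[0,0,-0.03,0],[0,0,-0.01,0],[0,0,0,0],[0,0,0,0]]' && python3 -m inch '[[0,0,0,0],[0,0,0,0],[0,0,0,0],[0,0,0,0],[0,0,0,0],[0,0,0.01,0],[0,0,0.01,0],[0,0,0,0]]' 0 40
```

```text
t: 12.1
eef_pos: [0.5454, -0.0028, 0.0016]
tool_rot: [-0.0, 0.988, 0.154, -0.0]
contact_force: [1.0, 0.4, -0.1]
gripper_width: 0.772
grasp_force: 0.0
t: 12.7
eef_pos: [0.5449, -0.0029, 0.0814]
tool_rot: [0.0, 0.988, 0.154, -0.0]
contact_force: [0.9, -0.0, -1.8]
gripper_width: 0.775
grasp_force: 0.0
t: 13.5
eef_pos: [0.544, -0.0029, 0.06]
tool_rot: [-0.0, 0.988, 0.154, -0.002]
contact_force: [-0.0, -0.3, 0.7]
gripper_width: -0.004
grasp_force: 0.0
```

```bash
python3 -m inch '[[0,0,0.003,0],[0,0,0.003,0],[0,0,0,0]]'; python3 - <<'E'
from h import *
s=bot.read_camera("side")["color"][110:240,260:400,::-1]; cv2.imwrite("pics/s6.png",cv2.resize(s,None,fx=4,fy=4,interpolation=cv2.INTER_CUBIC))
E
```

```text
t: 13.8
eef_pos: [0.5452, -0.0028, 0.0556]
tool_rot: [-0.0, 0.988, 0.154, -0.0]
contact_force: [0.5, -1.8, 0.1]
gripper_width: -0.002
grasp_force: 0.0
```

View pics/s6.png

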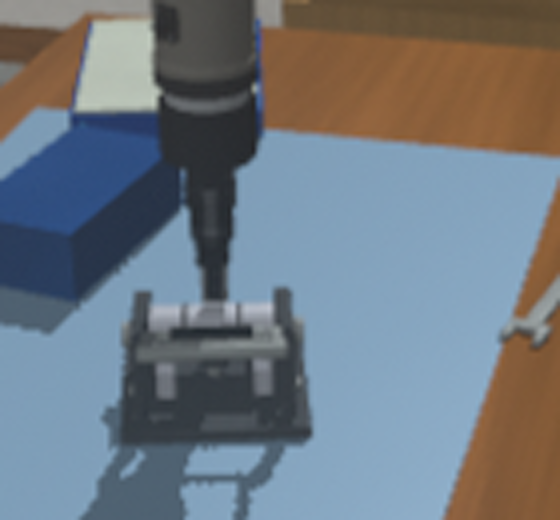

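The damper lies level in the fixture (tube row ≈315, caps at 143 and 284), with the closed fingertips just above it. Now I press from above.

```bash
python3 -m inch '[[0,0,0.002,0],[0,0,0.002,0],[0,0,0,0]]'; python3 -m inch '[[0,0,0.001,0],[0,0,0.001,0],[0,0,0,0]]'; python3 -m inch '[[0,0,0.001,0],[0,0,0.001,0],[0,0,0,0]]'
```

```text
t: 14.15
eef_pos: [0.5452, -0.0028, 0.0517]
tool_rot: [-0.0, 0.988, 0.154, -0.0]
contact_force: [-0.2, 0.2, 0.2]
gripper_width: -0.005
grasp_force: 0.0
t: 14.45
eef_pos: [0.5453, -0.0028, 0.0498]
tool_rot: [0.0, 0.988, 0.154, -0.0]
contact_force: [-0.2, 0.2, -0.7]
gripper_width: 0.0
grasp_force: 0.0
t: 14.75
eef_pos: [0.5456, -0.0028, 0.0489]
tool_rot: [0.0, 0.988, 0.154, 0.0]
contact_force: [-3.2, -0.6, 10.6]
gripper_width: -0.001
grasp_force: 5.3
```

```bash
python3 -m inch '[[0,0,0.001,0],[0,0,0,0]]'; python3 -m inch '[[0,0,0.0007,0],[0,0,0,0]]'
```

```text
t: 14.95
eef_pos: [0.5456, -0.0028, 0.0488]
tool_rot: [0.0, 0.988, 0.154, 0.0]
contact_force: [-6.4, 0.1, 19.6]
gripper_width: 0.001
grasp_force: 9.7
t: 15.15
eef_pos: [0.5457, -0.0028, 0.0487]
tool_rot: [0.0, 0.988, 0.154, 0.0]
contact_force: [-8.7, -1.2, 25.9]
gripper_width: 0.001
grasp_force: 12.9
```

The second press held 26 N with no further movement, so the damper is bottomed. I rise and go over to the handle.

```bash
python3 -m inch '[[0,0,-0.01,0],[0,0,-0.03,0],[0,0,-0.035,0],[0,0,-0.035,0],[0,0,-0.03,0],[0,0,0,0]]' && python3 -m inch '[[0,-0.015,0,0],[0,-0.025,0,0],[0,-0.03,0,0],[0,-0.03,0,0],[0,-0.03,0,0],[0,-0.03,0,0],[0,-0.025,0,0],[-0.002,-0.013,0,0],[0,0,0,0],[0,0,0,0],[0,0,0,0]]' 0.05 40 && python3 - <<'E'
from h import *
t=bot.read_camera("top")["color"][120:250,210:350,::-1];s=bot.read_camera("side")["color"][110:240,260:400,::-1]
cv2.imwrite("pics/t7.png",cv2.resize(np.hstack([t,s]),None,fx=2.8,fy=2.8,interpolation=cv2.INTER_CUBIC))
o,R=tool();print(R[:,0].round(3)); S=np.array([.545,-.0027]);e=o["eef_pos"][:2]-S; print("fixture x,y",e@R[:2,0],-e@R[:2,1])
E
```

```text
t: 15.75
eef_pos: [0.5484, -0.0025, 0.1908]
tool_rot: [0.0, 0.988, 0.154, 0.004]
contact_force: [-0.6, 0.1, -0.6]
gripper_width: 0.002
grasp_force: 0.0
t: 16.85
eef_pos: [0.4835, 0.1835, 0.1859]
tool_rot: [0.0, 0.988, 0.153, -0.0]
contact_force: [1.0, -0.4, -0.7]
gripper_width: 0.583
grasp_force: 0.0
[ 0.953  0.302 -0.   ]
fixture x,y -0.0020719987680432998 0.19631934359027828
```

View pics/t7.png

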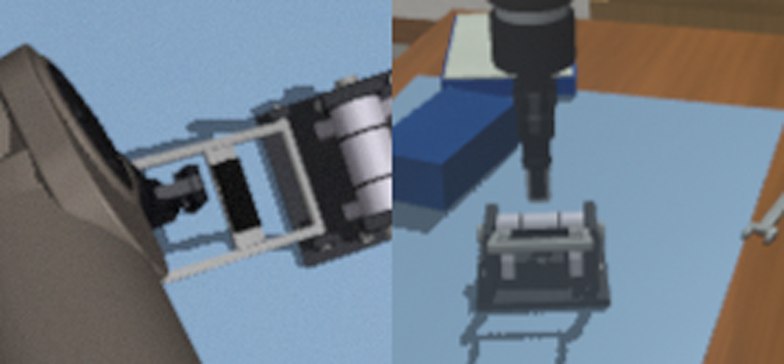

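The top view shows the damper seated with its caps outside the saddles. The fingers (≈(185,188)) are centred between the bow's arms, outboard of the pad plate, so I descend and pinch the bar.

```bash
python3 -m inch '[[0,-0.003,0.01,0],[0,0,0.02,0],[0,0,0.02,0],[0,0,0.015,0],[0,0,0.01,0],[0,0,0.005,0],[0,0,0,0],[0,0,0,0]]' && python3 -m inch '[[0,0,0,0],[0,0,0,0],[0,0,0,0],[0,0,0,0],[0,0,0,0],[0,0,0,0],[0,0,0,0]]' 0 30
```

```text
t: 17.75
eef_pos: [0.4827, 0.1882, 0.1066]
tool_rot: [-0.0, 0.988, 0.154, 0.0]
contact_force: [-0.0, -0.3, -0.2]
gripper_width: 0.587
grasp_force: 0.0
t: 18.45
eef_pos: [0.4827, 0.1877, 0.1063]
tool_rot: [0.0, 0.988, 0.154, 0.0]
contact_force: [2.1, -3.3, -0.9]
gripper_width: 0.126
grasp_force: 29.2
```

```bash
python3 -c "
import numpy as np
a=np.radians(np.linspace(25.6,180,25));Y=.15*np.cos(a);Z=.15*np.sin(a)
print(np.c_[-np.diff(np.round(Y,4)),-np.diff(np.round(Z,4))].round(4).tolist());print(Z[[8,16]].round(4),Y[[8,16]].round(4))"
```

```text
[[0.0081, -0.0148], [0.0098, -0.0137], [0.0111, -0.0126], [0.0126, -0.0112], [0.0137, -0.0098], [0.0147, -0.0081], [0.0156, -0.0065], [0.0161, -0.0047], [0.0166, -0.0028], [0.0168, -0.001], [0.0168, 0.0009], [0.0166, 0.0028], [0.0162, 0.0047], [0.0156, 0.0064], [0.0147, 0.0081], [0.0137, 0.0098], [0.0126, 0.0112], [0.0112, 0.0125], [0.0098, 0.0137], [0.0081, 0.0148], [0.0065, 0.0155], [0.0046, 0.0162], [0.0029, 0.0166], [0.0009, 0.0168]]
[0.1462 0.1173] [ 0.0336 -0.0934]
```

```bash
python3 -m inch '[[0,0.0081,-0.0148,0],[0,0.0098,-0.0137,0],[0,0.0111,-0.0126,0],[0,0.0126,-0.0112,0],[0,0,0,0]]'; python3 -m inch '[[0,0.0137,-0.0098,0],[0,0.0147,-0.0081,0],[0,0.0156,-0.0065,0],[0,0.0161,-0.0047,0],[0,0,0,0],[0,0,0,0]]'
```

```text
t: 18.95
eef_pos: [0.4959, 0.149, 0.161]
tool_rot: [-0.001, 0.988, 0.154, 0.001]
contact_force: [-0.2, 2.9, 5.2]
gripper_width: 0.124
grasp_force: 30.2
t: 19.55
eef_pos: [0.5152, 0.0921, 0.1906]
tool_rot: [-0.001, 0.988, 0.154, 0.003]
contact_force: [-0.9, 0.6, 11.9]
gripper_width: 0.119
grasp_force: 31.4
```

```bash
python3 -m inch '[[0,0,-0.002,0],[0,0,0,0]]'; python3 -m inch '[[0,0.0166,-0.0028,0],[0,0.0168,-0.001,0],[0,0.0168,0.0009,0],[0,0.0166,0.0028,0],[0,0,0,0]]'; python3 -m inch '[[0,0.0162,0.0047,0],[0,0.0156,0.0064,0],[0,0.0147,0.0081,0],[0,0.0137,0.0098,0],[0,0,0,0],[0,0,0,0]]'
```

```text
t: 19.75
eef_pos: [0.515, 0.0922, 0.1907]
tool_rot: [-0.001, 0.988, 0.154, 0.002]
contact_force: [5.2, 1.9, -2.3]
gripper_width: 0.129
grasp_force: 30.2
t: 20.25
eef_pos: [0.5368, 0.0266, 0.1915]
tool_rot: [-0.0, 0.988, 0.153, 0.003]
contact_force: [6.9, -1.4, 3.1]
gripper_width: 0.128
grasp_force: 30.4
t: 20.85
eef_pos: [0.5551, -0.0296, 0.162]
tool_rot: [0.0, 0.988, 0.154, 0.003]
contact_force: [9.4, -0.3, -1.2]
gripper_width: 0.127
grasp_force: 30.6
```

```bash
python3 -m inch '[[0,0.0126,0.0112,0],[0,0.0112,0.0125,0],[0,0.0098,0.0137,0],[0,0.0081,0.0148,0],[0,0,0,0]]'; python3 -m inch '[[0,0.0065,0.0155,0],[0,0.0046,0.0162,0],[0,0.0029,0.0166,0],[0,0,0,0],[0,0,0,0]]'
```

```text
t: 21.35
eef_pos: [0.5678, -0.0696, 0.1083]
tool_rot: [-0.0, 0.988, 0.154, 0.003]
contact_force: [9.7, 0.5, -2.9]
gripper_width: 0.127
grasp_force: 31.3
t: 21.85
eef_pos: [0.572, -0.0826, 0.0605]
tool_rot: [0.0, 0.988, 0.154, 0.003]
contact_force: [9.7, 0.2, -2.9]
gripper_width: 0.126
grasp_force: 32.5
```

```bash
python3 -m inch '[[0,0.001,0.008,0],[0,0,0.004,0],[0,0,0,0]]'; python3 -m inch '[[0,0,0.003,0],[0,0,0.002,0],[0,0,0,0]]'
```

```text
t: 22.15
eef_pos: [0.5724, -0.0835, 0.0487]
tool_rot: [0.0, 0.988, 0.154, 0.003]
contact_force: [9.3, 0.2, -2.7]
gripper_width: 0.127
grasp_force: 32.8
t: 22.45
eef_pos: [0.5725, -0.0837, 0.0441]
tool_rot: [0.0, 0.988, 0.154, 0.003]
contact_force: [8.4, 0.8, -1.4]
gripper_width: 0.123
grasp_force: 33.2
```

```bash
python3 -m inch '[[0,0,0.001,0],[0,0,0.001,0],[0,0,0,0]]'; python3 -m inch '[[0,0,0.001,0],[0,0,0.001,0],[0,0,0,0]]'
```

```text
t: 22.75
eef_pos: [0.5725, -0.0837, 0.0424]
tool_rot: [0.0, 0.988, 0.154, 0.003]
contact_force: [8.3, -0.5, 1.2]
gripper_width: 0.129
grasp_force: 33.3
t: 23.05
eef_pos: [0.5725, -0.0837, 0.0407]
tool_rot: [0.0, 0.988, 0.154, 0.003]
contact_force: [6.6, 1.1, 4.3]
gripper_width: 0.127
grasp_force: 33.7
```

```bash
python3 -m inch '[[0,0,0.001,0],[0,0,0.001,0],[0,0,0,0]]'; python3 -m inch '[[0,0,0.001,0],[0,0,0.001,0],[0,0,0,0]]'; python3 - <<'E'
from h import *
t=bot.read_camera("top")["color"][120:250,290:430,::-1];s=bot.read_camera("side")["color"][130:260,250:390,::-1]
cv2.imwrite("pics/t8.png",cv2.resize(np.hstack([t,s]),None,fx=2.8,fy=2.8,interpolation=cv2.INTER_CUBIC))
E
```

```text
t: 23.35
eef_pos: [0.5726, -0.0838, 0.0402]
tool_rot: [0.001, 0.988, 0.154, 0.003]
contact_force: [1.6, 1.5, 18.9]
gripper_width: 0.128
grasp_force: 35.1
t: 23.65
eef_pos: [0.5727, -0.0838, 0.04]
tool_rot: [0.001, 0.988, 0.154, 0.003]
contact_force: [-4.4, 2.1, 35.9]
gripper_width: 0.124
grasp_force: 36.6
```

View pics/t8.png

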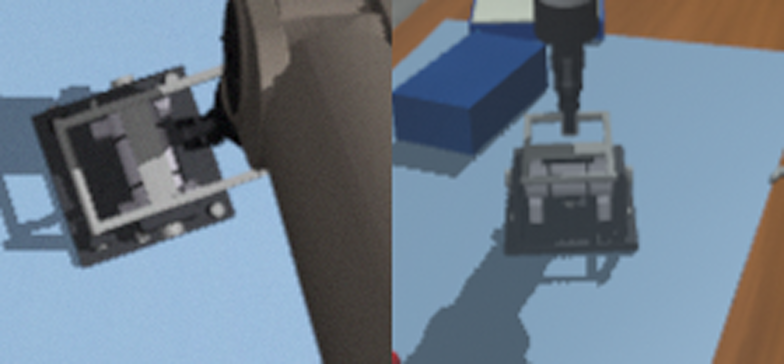

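There is a firm stop at a reading of 0.040, meaning the bar is about 85 mm up, and the side view shows the bow level over the damper. I relax, release and withdraw upwards.

```bash
python3 -m inch '[[0,0,-0.002,0],[0,0,0,0],[0,0,0,0],[0,0,0,0],[0,0,0,0]]' 0.05 && python3 -m inch '[[0,0,-0.01,0],[0,0,-0.03,0],[0,0,-0.04,0],[0,0,-0.04,0],[0,0,-0.04,0],[0,0.03,0,0],[0,0.04,0,0],[0,0.04,0,0],[0,0.04,0,0],[0,0.03,0,0],[0,0,0,0],[0,0,0,0]]' && python3 - <<'E'
from h import *
t=bot.read_camera("top")["color"][120:250,270:410,::-1];s=bot.read_camera("side")["color"][130:260,250:390,::-1]
cv2.imwrite("pics/t9.png",cv2.resize(np.hstack([t,s]),None,fx=2.8,fy=2.8,interpolation=cv2.INTER_CUBIC))
sc=bot.read_camera("side");S=np.array([.545,-.0027,.085]);X=np.array([.9521,.3057,0]);Y=np.array([-.3057,.9521,0])
for a in(0,.03,.06,.1):
  H=S+.065*Y+.15*(-np.cos(a)*Y)+[0,0,.15*np.sin(a)];print(a,[((proj(sc,H+k*X)-[250,130])*2.8+[392,0]).round() for k in(-.043,.043)])
E
```

```text
t: 24.25
eef_pos: [0.5685, -0.0839, 0.0366]
tool_rot: [-0.0, 0.988, 0.154, -0.001]
contact_force: [0.6, 0.1, 0.1]
gripper_width: 0.584
grasp_force: 0.0
t: 25.45
eef_pos: [0.6237, -0.2557, 0.1973]
tool_rot: [-0.0, 0.988, 0.153, -0.0]
contact_force: [-0.6, -0.1, 0.2]
gripper_width: 0.581
grasp_force: 0.0
0 [array([606., 113.]), array([535., 115.])]
0.03 [array([606., 110.]), array([535., 112.])]
0.06 [array([606., 107.]), array([534., 109.])]
0.1 [array([606., 102.]), array([534., 104.])]
```

View pics/t9.png

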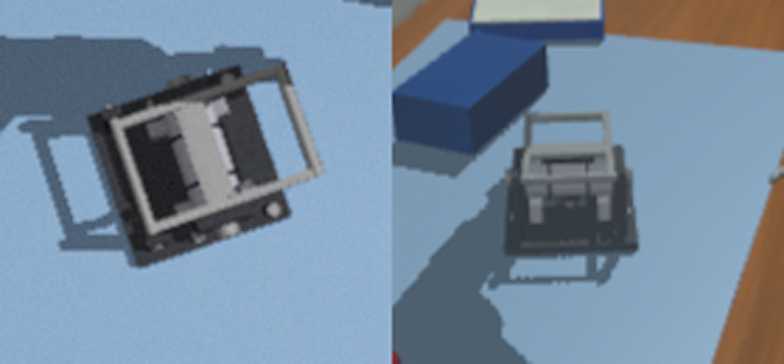

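The bow bar sits at side-crop row ≈116, where the fully closed prediction is 113–115. The damper is under the pad and the gripper is clear.

```bash
python3 -c "
from station import bot
print(bot.hand_in())"
```

```text
the job is handed in; nothing more can be done
None
```

The damper is in both saddles, pressed down until it bottomed (33 N held in the gripper, then 26 N from above with no further movement). The clamp bow is closed to its stop, the gripper is clear, and the job was handed in at about 25.5 s; no verdict came back.

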